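# Lift a ceramic insulating disc onto the parts tray

### The arm

A 7-joint arm with a two-finger parallel gripper is mounted at the origin on the work surface. World frame = base frame: x ahead of the robot, y to its left, z up, the work surface at z = 0. Lengths are in m, angles in rad, forces in N, time in s.
With the tool pointing down it reaches from about 0.4 to 0.875 m from the base axis. Payload 19.3 kg.
Tool frame: the origin (TCP) lies between the finger pads; the fingertips stand 19 mm ahead of it and the grasp point (between the pads) is the TCP; z points along the fingers, y is the direction in which the jaws open and shut (so a half turn about z gives the same grasp; the last joint's range is limited). The gripper opens to 85 mm and grips with 20 to 120 N. Pads are 22 mm wide; open, the fingers measure 114 mm over their backs; the gripper's body (76 mm by 85 mm) begins 54 mm behind the grasp point. The pads swing forward as they close: fully open they stand 13 mm farther back than shut.
Start: joints at [1.169, 0.521, -0.036, 1.599, 0.021, 1.021, -0.113], TCP at [0.204, -0.591, 0.25] pointing down, gripper open.
Joint ranges: [-2.91, 2.91], [-0.3, 2.13], [-1.5, 1.42], [0.17, 2.43], [-1.26, 4.41], [0.16, 1.93], [-2.52, 2.52]. Speed limits (rad/s): [1.89, 1.89, 2.39, 2.39, 3.01, 3.01, 3.01].

### API

Orientations are given as [roll, pitch, yaw] about the fixed x, y, z axes, in that order (R = Rz(yaw) Ry(pitch) Rx(roll)).
In Python, from workcell import status, imaging, bot gives the robot as it stands.
- The arm moves only by the shell command python3 -m handwheel 'ROWS' [FORCE]. ROWS is JSON, a list of rows, each an object with "offset": the shift along the tool's x, y, z in mm, a list of three; "rot": the turn, a rotation vector about the tool's x, y, z in degrees, a list of three; "claw": the opening, from -1 (shut) to 1 (fully open). A call has 1 to 12 rows; each row shifts and turns the commanded pose from where the row before left it, along the tool's axes as they then stand; what a row does not reach is not made up. A row lasts 1/10 s, in which the tool goes at most 50 mm and 8.59 degrees, less where a joint would pass 70% of its speed; a pose out of reach is approached as far as the arm can. A call is refused whole if a number of a shift passes 50 or a number of a turn 8.59, either way. A call with a gripper value outside its range is refused whole. The fingers move at their own pace and stop on an object; FORCE is the grip in N (left out, the last holds). Time passes only in rows, so rows that do not move let the fingers close. It gives the time, the measured TCP pose, the force and the opening at its end, in the units of the state.
- status.observe(): the state, without advancing time (a new reading comes with each control period).
- imaging.grab_frame(name): name is "scene" or "top"; returns a dict with "color" (420x560x3 uint8, red, green, blue), "range_z" (420x560 float32, m along the optical axis (not along the pixel's ray), 0 where there is no reading), "fx", "fy", "cx", "cy" (pixels), "camera_from_world" (4x4, takes a point from world to camera coordinates). Camera axes: x right, y down, z forward; pixel columns grow to the right and rows downward; lengths in m; the calibration is good to about 2 mm. A picture is of the moment at which its call begins.
- bot.job_done(): hands the job in, once; it reports no verdict.
Trained networks look in the newest picture that a camera, given by its name, has taken for a name from the list of things; names that differ only in an ending like _2 or _b are one class to them, and where a whole thing is asked for, a point or a joint stands for the part that bears it (a point fixed in the world has none). Each returns a list of dicts, best first, with "conf" (0 to 1); they miss things now and then, are a little off and sometimes report something else, mostly with a low value. They report only what shows in the picture. A call takes as long as a camera call. They do not tell look-alikes from the thing itself.
- imaging.regions_of(thing, camera): "region" (420x560 bool, what is visible of it) and "box" ([centre column, centre row, width, height] in pixels, round what is visible of it).
- imaging.mark_of(thing, camera): "uv" ([column, row] in pixels: a listed point, or the origin of a listed thing).
The state is a dict: "clock": time; "qpos": joint angles; "qd": joint speeds; "joint_efforts": joint torques, N m; "position": TCP position; "tool_rot": TCP orientation; "force": force on the tool from outside, world axes, zero at the start; "moment": the same for the moment, N m; "grip_width": finger opening in m.
Only numpy, scipy, OpenCV 4.12 (cv2) and the standard library are available. Lean on these libraries where they do the work, as an engineer would, in place of code of your own. Each camera call takes 0.05 s, during which the arm holds its last target.

### The job

Pick up the ceramic insulating disc with the thin-bladed lifter: push the blade along the bench under the disc, using the two-post bench stop to hold the disc back, and raise it. Carry it over and tip it into the square black tray so that it lies flat on the tray's floor, without dropping it and without the gripper or arm touching the disc. Then lay the lifter flat on the bench wherever there is room, let go of it, and leave the other parts where they are.

Things in the scene. Friction and masses are not known exactly. Their poses are not given: they have to be found in the camera images.
- disc: white ceramic disc, 110 mm diameter, 7 mm thick, about 200 g, flat on the bench in front of the stop's posts. Underside bevelled: flat foot 86 mm in diameter, rim's lower edge 3 mm above the bench, so a thin blade gets under. It slides off the smooth blade when tipped by about 25 degrees or more. Origin: centre of its underside; z up.
- lifter_grip (a point): lifter, loose, about 300 g: flat steel blade with one upright black block handle. This point is the handle's middle, 45 mm above the blade's underside. x points along the blade to its front edge, 140 mm ahead of this point; z up. The handle is 24 mm thick along x, 60 mm wide along y, flat-sided, its top 72 mm above the blade's underside.
- lifter: the same lifter; its blade is 175 mm long (140 mm ahead of the handle's middle, 35 mm behind), 56 mm wide, 1.6 mm thick and starts flat on the bench. Origin: on the blade's underside, straight below the handle's middle; axes as for lifter_grip.
- stop: aluminium bench stop, fixed: bar 130 mm long, 14 mm high, with two round posts (14 mm diameter, 18 mm high) before it. x: from the open side to the bar, the way to push the blade. Origin: on the bench, where the disc's centre is when it rests on both posts; posts at x 45, y +-42 mm (70 mm free between), bar's near face at x 65 mm. The disc starts 2 to 25 mm short of the origin, up to 8 mm aside.
- tray: square black plastic tray, fixed to the bench, 190 mm outside, walls 5 mm thick and 12 mm high, open at the top (180 mm inside). Origin: centre of its underside; x and y along its sides.
- tray_in (a point): centre of the tray's inner floor, 5 mm above the bench; axes as for the tray.
- toroid: bystander: black round transformer, 110 mm diameter, 59 mm high; origin: centre of its underside
- heatsink: bystander: finned aluminium heatsink, 100 x 70 x 38 mm; origin: centre of its underside
- resistor: bystander: brass-coloured power resistor, 102 x 28 x 26 mm; origin: centre of its underside
There are look-alikes about, which are no part of the job. Of the things shaped like the lifter, the bare steel one is meant. Of the things shaped like the disc, the white one is meant.

How it is judged:
By the outcome, as a careful person would: the job done as asked, in the order asked, and still so for the second after the job is handed in, with the robot touching nothing.
It also fails if it takes over 58 s, if anything falls off the work surface, if the arm or the gripper's body presses on something with over 40 N, if the wrist force passes 120 N, or if a joint passes its speed limit or range.

## Working session

There is one attempt and no reset: what is moved stays moved. The work goes in short steps, Python scripts to look and compute and a shell command to move; the robot and the scene stay as the last step left them, time stands still between calls to the robot, and variables do not carry over. Pictures are saved under pics/ and viewed, and the job is handed in when it is done.

```bash
ls; mkdir -p pics
python3 - <<'E'
from workcell import status, imaging, bot
import cv2,numpy as np
print(status.observe())
for n in("scene","top"):
    f=imaging.grab_frame(n); cv2.imwrite(f"pics/{n}0.png",f["color"][:,:,::-1])
    print(n,f["fx"],f["fy"],f["cx"],f["cy"],np.round(f["camera_from_world"],4).tolist())
    for t in("disc","lifter","lifter_grip","stop","tray","tray_in","toroid","heatsink","resistor"):
        print(t,[(np.round(d["uv"],1).tolist(),round(d["conf"],2)) for d in imaging.mark_of(t,n)][:4])
E
```

```text
pics
{'clock': 0.0, 'qpos': array([ 1.16879377,  0.52202545, -0.03632068,  1.6000327 ,  0.02115259,
        1.02111477, -0.11280475]), 'qd': array([ 1.84989420e-05, -9.58189610e-04,  1.98735975e-05, -1.29127655e-04,
       -3.59274821e-04,  1.29889479e-03,  6.49592884e-04]), 'joint_efforts': array([ 2.25530996e-03, -9.27103114e+01,  1.98106885e+00, -3.69924688e+01,
        1.80457189e-02,  8.30039091e-03,  1.58935836e-05]), 'position': array([ 0.20345461, -0.59059964,  0.24970982]), 'tool_rot': array([-3.14039627e+00,  5.01896302e-05,  3.31757693e-01]), 'force': array([ 0.28541086,  0.16335835, -0.6696378 ]), 'moment': array([-0.02551068, -0.04075578, -0.02845585]), 'grip_width': 0.08545835233674608}
scene 419.00771007432553 419.00771007432553 280.5593491576524 214.91008811777405 [[-0.556, 0.831, -0.0186, 0.415], [0.4594, 0.2886, -0.84, -0.1822], [-0.6927, -0.4756, -0.5422, 1.5173], [0.0, 0.0, 0.0, 1.0]]
disc [([352.7, 222.3], 0.82), ([322.7, 253.7], 0.69)]
lifter [([161.2, 207.3], 0.91), ([437.6, 273.0], 0.71), ([229.1, 202.0], 0.56)]
lifter_grip [([227.0, 189.7], 0.97), ([153.3, 195.5], 0.69), ([232.8, 170.0], 0.6)]
stop [([326.7, 256.4], 0.7)]
tray [([438.2, 272.9], 0.56)]
tray_in [([436.0, 272.6], 0.69)]
toroid [([299.1, 308.4], 0.93)]
heatsink [([230.8, 265.5], 0.84)]
resistor []
top 501.7169685994084 501.7169685994084 284.00869043921307 213.49232939274816 [[0.0269, -0.9996, 0.0041, -0.1157], [-0.9945, -0.0272, -0.1014, 0.5896], [0.1014, -0.0014, -0.9948, 1.379], [0.0, 0.0, 0.0, 1.0]]
disc [([231.7, 269.9], 0.73), ([239.5, 212.9], 0.62)]
lifter [([363.1, 233.6], 0.8), ([394.8, 285.7], 0.75), ([426.8, 196.0], 0.69)]
lifter_grip [([367.4, 236.3], 0.7), ([396.9, 285.1], 0.63), ([433.1, 189.3], 0.59)]
stop [([146.2, 239.7], 0.58)]
tray [([145.3, 239.3], 0.69)]
tray_in [([141.2, 239.4], 0.98)]
toroid [([226.4, 146.3], 0.89)]
heatsink []
resistor [([155.9, 148.3], 0.68)]
```

View pics/scene0.png

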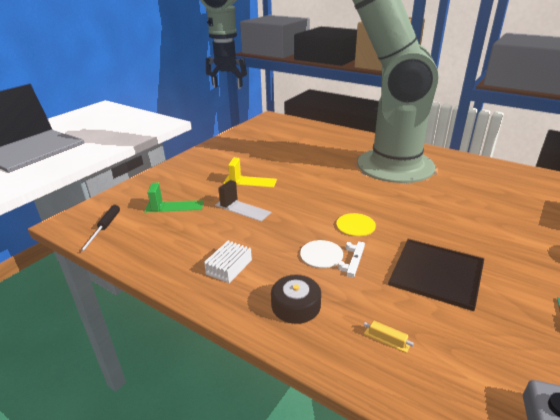

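View pics/top0.png

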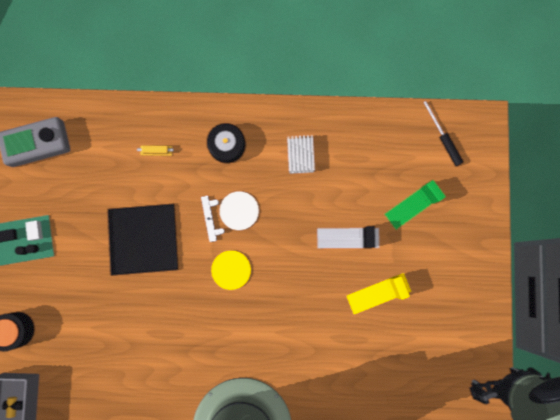

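Both pictures agree. Lifter-like things in top: bare steel (350,238), yellow (378,294) and green (415,205). Disc-like things: white (239,211) and yellow (231,270). I choose the steel lifter and the white disc. The stop is at (211,218) and the tray at (143,239). Next come a close crop and measurements.

```bash
cat > h.py <<'E'
import numpy as np,cv2
from workcell import status, imaging, bot
def cloud(f):
    z=f["range_z"].astype(float); v,u=np.mgrid[0:420,0:560]
    P=np.stack([(u-f["cx"])/f["fx"]*z,(v-f["cy"])/f["fy"]*z,z,np.ones_like(z)],-1)
    W=P@np.linalg.inv(f["camera_from_world"]).T
    W=W[...,:3]; W[z==0]=np.nan
    return W
def proj(f,p):
    c=f["camera_from_world"]@np.append(p,1); return np.array([f["fx"]*c[0]/c[2]+f["cx"],f["fy"]*c[1]/c[2]+f["cy"]])
def plane(f,uv,z):
    T=np.linalg.inv(f["camera_from_world"]); d=T[:3,:3]@np.array([(uv[0]-f["cx"])/f["fx"],(uv[1]-f["cy"])/f["fy"],1]); o=T[:3,3]
    return o+d*(z-o[2])/d[2]
E
python3 - <<'E'
from h import *
F={n:imaging.grab_frame(n) for n in("scene","top")}
import pickle; pickle.dump(F,open("F0.pkl","wb"))
for n,f in F.items():
    W=cloud(f)
    for t in("disc","lifter","stop","tray","toroid","heatsink","resistor"):
        for r in imaging.regions_of(t,n)[:4]:
            m=r["region"]; w=W[m]; w=w[np.isfinite(w).all(1)]
            print(n,t,round(r["conf"],2),np.round(r["box"]),m.sum(),"med",np.round(np.median(w,0),4),"z5/95",np.round(np.percentile(w[:,2],[5,95]),4),"col",np.median(f["color"][m],0), "rect",[np.round(a,4) for a in cv2.minAreaRect((w[:,:2]).astype(np.float32))])
f=F["top"]["color"]; c=f[170:310,180:440][:,:,::-1]; cv2.imwrite("pics/crop0.png",cv2.resize(c,None,fx=3,fy=3,interpolation=cv2.INTER_CUBIC))
E
```

```text
scene disc 0.69 [356. 225.  40.  23.] 706 med [0.4367 0.0495 0.0082] z5/95 [0.0056 0.0104] col [253. 241.  38.] rect [array([0.4332, 0.0473]), array([0.1115, 0.1088]), np.float64(9.5231)]
scene lifter 0.88 [243. 202.  52.  41.] 885 med [ 0.5386 -0.3216  0.005 ] z5/95 [0.0009 0.0721] col [176. 159. 148.] rect [array([ 0.5151, -0.3268]), array([0.2765, 0.1145]), np.float64(67.5592)]
scene lifter 0.62 [252. 173.  49.  29.] 472 med [ 0.3893 -0.4005  0.0053] z5/95 [0.0013 0.0722] col [251. 236.  26.] rect [array([ 0.3786, -0.371 ]), array([0.0599, 0.169 ]), np.float64(26.7316)]
scene lifter 0.57 [176. 197.  59.  30.] 864 med [ 0.6458 -0.4914  0.004 ] z5/95 [0.0006 0.0724] col [ 75. 165.  81.] rect [array([ 0.6273, -0.5255]), array([0.2734, 0.1464]), np.float64(88.2703)]
scene stop 0.96 [351. 259.  25.  34.] 445 med [0.5875 0.1111 0.0142] z5/95 [0.0026 0.0185] col [242. 239. 238.] rect [array([0.5712, 0.0987]), array([0.1521, 0.0474]), np.float64(13.3786)]
scene tray 0.74 [436. 274.  93.  71.] 4500 med [0.5228 0.3067 0.0063] z5/95 [0.0036 0.0126] col [61. 49. 46.] rect [array([0.5046, 0.30
[... 2035 characters left out ...]
0.0044] z5/95 [-0.0013  0.0114] col [37. 36. 40.] rect [array([0.5102, 0.3016]), array([0.1993, 0.1972]), np.float64(6.5698)]
top toroid 0.96 [225. 144.  36.  40.] 1237 med [0.7853 0.0676 0.0492] z5/95 [0.0304 0.0552] col [40. 38. 41.] rect [array([0.7893, 0.0694]), array([0.1075, 0.1081]), np.float64(32.6794)]
top heatsink 0.89 [302. 157.  26.  32.] 862 med [ 0.7664 -0.143   0.01  ] z5/95 [0.0023 0.0396] col [201. 196. 198.] rect [array([ 0.7682, -0.142 ]), array([0.1056, 0.0706]), np.float64(2.64)]
top resistor 0.81 [160. 149.  31.  13.] 336 med [0.7663 0.2664 0.0217] z5/95 [-0.0015  0.0295] col [224.5 172.   66. ] rect [array([0.7722, 0.2725]), array([0.0361, 0.0974]), np.float64(1.3606)]
```

View pics/crop0.png

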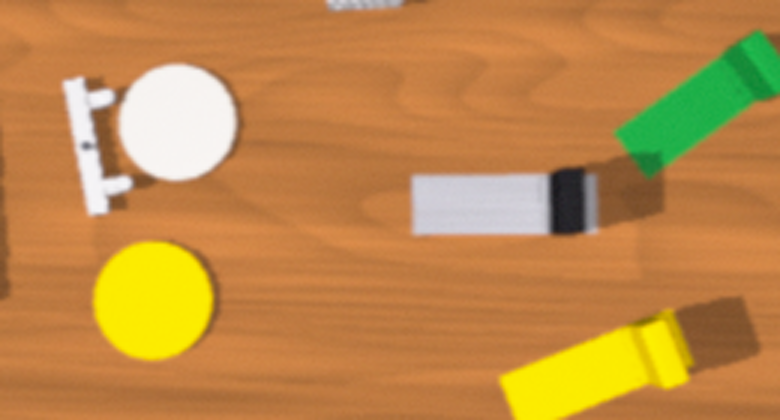

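```bash
python3 - <<'E'
from h import *
import pickle
F=pickle.load(open("F0.pkl","rb"))
for n,f in F.items():
    W=cloud(f); C=f["color"].astype(int); x,y,z=np.moveaxis(W,-1,0)
    bright=C.min(-1)>140
    def box(a,b,c,d): return (x>a)&(x<b)&(y>c)&(y<d)
    # table z
    t=box(.45,.62,-.19,-.08); print(n,"table z",np.nanmedian(z[t]), "tray floor", np.nanmedian(z[box(.46,.56,.25,.35)]))
    h=box(.47,.6,-.42,-.28)&(z>.06); p=W[h]; print("handle top",h.sum(),p.mean(0).round(4),np.nanmedian(p[:,2]).round(4),[np.round(a,4) for a in cv2.minAreaRect(p[:,:2].astype(np.float32))])
    h=box(.47,.6,-.42,-.28)&(z>.03); p=W[h]; print("handle >.03",h.sum(),[np.round(a,4) for a in cv2.minAreaRect(p[:,:2].astype(np.float32))])
    b=box(.47,.6,-.31,-.17)&(z<.02)&bright; p=W[b]; c=p[:,:2].mean(0); u,s,vt=np.linalg.svd(p[:,:2]-c,full_matrices=0); print("blade",c.round(4),np.degrees(np.arctan2(vt[0,1],vt[0,0])).round(2),[np.round(a,4) for a in cv2.minAreaRect(p[:,:2].astype(np.float32))], "y range",np.percentile(p[:,1],[0,1,99,100]).round(4))
    d=(np.hypot(x-.60,y-.026)<.064)&bright; d[:]=d
    pts=W[d]; 
    cs,_=cv2.findContours(d.astype(np.uint8),cv2.RETR_EXTERNAL,cv2.CHAIN_APPROX_NONE); k=max(cs,key=cv2.contourArea)
    q=np.array([plane(f,a[0],.007)[:2] for a in k]); # circle fit robust
    from scipy.optimize import least_squares
    r=least_squares(lambda v:np.hypot(q[:,0]-v[0],q[:,1]-v[1])-v[2],[.6,.03,.055],loss="soft_l1",f_scale=.001); print("disc",r.x.round(4),np.nanmedian(pts[:,2]).round(4))
    s=box(.48,.68,.06,.14)&bright&(z>.005)&(np.hypot(x-r.x[0],y-r.x[1])>.058)
    p=W[s]; print("stop rect",s.sum(),[np.round(a,4) for a in cv2.minAreaRect(p[:,:2].astype(np.float32))])
    b=s&(y>.105-(x-.575)*.23*1.0-.0)
    p=W[s]; 
    hp=p[p[:,2]>.0165]; print("posts",hp[np.argsort(hp[:,0])].round(3).tolist()[:40])
    tr=(C.max(-1)<90)&box(.38,.64,.17,.44); p=W[tr&(z>-.01)]; print("tray",[np.round(a,4) for a in cv2.minAreaRect(p[:,:2].astype(np.float32))])
E
python3 - <<'E'
import cv2
import sys; sys.path.insert(0,'.')
import pickle
F=pickle.load(open("F0.pkl","rb"))
a=F["top"]["color"][180:260,190:270][:,:,::-1];b=F["scene"]["color"][225:290,290:370][:,:,::-1]
import numpy as np
cv2.imwrite("pics/stop.png",np.hstack([cv2.resize(a,(400,400),interpolation=2),cv2.resize(b,(400,400),interpolation=2)]))
E
```

```text
scene table z 0.0004067506500651241 tray floor 0.006024178595076535
handle top 131 [ 0.5395 -0.3317  0.0694] 0.0712 [array([ 0.5366, -0.3347]), array([0.0582, 0.0258]), np.float64(0.3749)]
handle >.03 285 [array([ 0.5353, -0.3343]), array([0.0263, 0.0618]), np.float64(89.7565)]
blade [ 0.5333 -0.2512] 92.88 [array([ 0.5302, -0.2528]), array([0.0651, 0.1161]), np.float64(2.3472)] y range [-0.3098 -0.3092 -0.1958 -0.1937]
disc [0.6033 0.0304 0.0555] 0.008
stop rect 405 [array([0.5807, 0.1022]), array([0.1321, 0.0449]), np.float64(13.3949)]
posts [[0.517, 0.104, 0.017], [0.525, 0.108, 0.017], [0.526, 0.111, 0.018], [0.529, 0.11, 0.017], [0.533, 0.103, 0.017], [0.535, 0.101, 0.018], [0.536, 0.076, 0.017], [0.536, 0.073, 0.017], [0.536, 0.107, 0.017], [0.537, 0.079, 0.02], [0.538, 0.071, 0.017], [0.54, 0.083, 0.02], [0.541, 0.107, 0.017], [0.541, 0.081, 0.02], [0.543, 0.079, 0.02], [0.543, 0.076, 0.019], [0.543, 0.074, 0.018], [0.543, 0.079, 0.017], [0.545, 0.109, 0.017], [0.546, 0.072, 0.019], [0.546, 0.078, 0.018], [0.547, 0.084, 0.021], [0.547, 0.084, 0.018], [0.549, 0.076, 0.019], [0.
[... 1263 characters left out ...]
0.097, 0.017], [0.539, 0.079, 0.021], [0.539, 0.074, 0.017], [0.542, 0.077, 0.02], [0.542, 0.079, 0.019], [0.542, 0.074, 0.019], [0.545, 0.08, 0.017], [0.545, 0.077, 0.017], [0.547, 0.102, 0.021], [0.55, 0.105, 0.018], [0.55, 0.1, 0.017], [0.552, 0.108, 0.022], [0.553, 0.103, 0.018], [0.556, 0.109, 0.017], [0.556, 0.1, 0.019], [0.558, 0.106, 0.017], [0.558, 0.1, 0.018], [0.561, 0.105, 0.02], [0.561, 0.109, 0.017], [0.563, 0.114, 0.022], [0.564, 0.112, 0.017], [0.567, 0.103, 0.019], [0.572, 0.118, 0.018], [0.572, 0.112, 0.019], [0.573, 0.106, 0.017], [0.578, 0.118, 0.017], [0.578, 0.112, 0.017], [0.578, 0.107, 0.017]]
tray [array([0.5116, 0.2996]), array([0.1868, 0.1906]), np.float64(6.1011)]
```

View pics/stop.png

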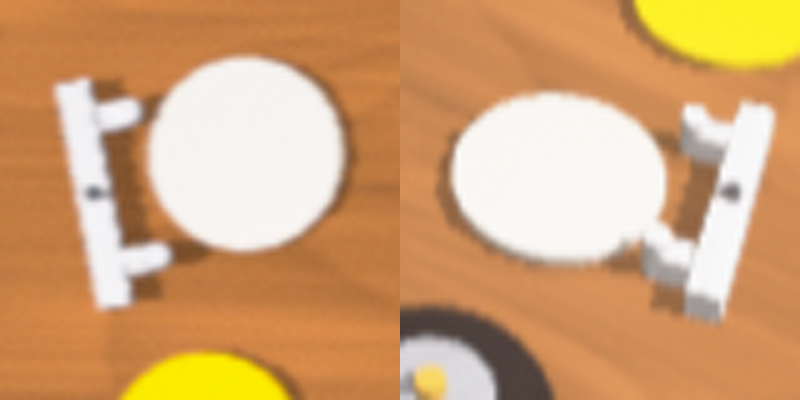

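The crop confirms it: bare steel lifter with a black handle in the middle, white disc at the left in front of the two-post stop. Now I'll work out the reach to the handle.

```bash
cat >> h.py <<'E'
from scipy.spatial.transform import Rotation as R
def tgt(pos,psi,tilt=0.0):
    """psi: world yaw (deg) of tool x, tool down; tilt>0: lifter nose (tool -y) down about tool x. Prints remaining shift (mm, tool axes now) and rotvec (deg)."""
    s=status.observe(); r0=R.from_euler("xyz",s["tool_rot"])
    r1=R.from_euler("xyz",[180,0,psi],degrees=True)*R.from_rotvec([tilt,0,0],degrees=True)
    d=r0.inv().apply(np.array(pos)-s["position"])*1000
    print("t",round(s["clock"],2),"pos",s["position"].round(4),"rpy",np.degrees(s["tool_rot"]).round(2),"F",s["force"].round(1),"M",s["moment"].round(2),"w",round(s["grip_width"],4))
    print(" shift mm",d.round(1),"rotvec deg",np.degrees((r0.inv()*r1).as_rotvec()).round(2), "final-axes shift",(r1.inv().apply(np.array(pos)-s["position"])*1000).round(1))
E
python3 -c "
from h import *
tgt([.533,-.336,.16],1.5)"
```

```text
t 1.8 pos [ 0.2036 -0.5909  0.2503] rpy [-180.     -0.     19.01] F [-0.2 -0.6  0.7] M [ 0.03  0.01 -0.01] w 0.0854
 shift mm [ 394.5 -133.7   90.3] rotvec deg [-0.   -0.   17.51] final-axes shift [ 336.  -246.2   90.3]
```

```bash
python3 -m handwheel '[{"offset":[25,-8,0],"rot":[0,0,0],"claw":1},{"offset":[40,-13,5],"rot":[0,0,0],"claw":1},{"offset":[40,-14,10],"rot":[0,0,0],"claw":1},{"offset":[40,-14,10],"rot":[0,0,0],"claw":1},{"offset":[40,-14,10],"rot":[0,0,0],"claw":1},{"offset":[40,-14,10],"rot":[0,0,0],"claw":1},{"offset":[40,-14,10],"rot":[0,0,0],"claw":1},{"offset":[40,-14,10],"rot":[0,0,0],"claw":1},{"offset":[40,-14,10],"rot":[0,0,0],"claw":1},{"offset":[30,-10,10],"rot":[0,0,0],"claw":1},{"offset":[19,-5,5],"rot":[0,0,0],"claw":1},{"offset":[0,0,0],"rot":[0,0,8],"claw":1}]' 100
python3 -c "
from h import *
tgt([.533,-.336,.16],1.5)"
```

```text
clock: 3.0
position: [0.5343, -0.3338, 0.1594]
tool_rot: [-3.14, -0.0, 0.195]
force: [-0.5, 0.7, -0.8]
grip_width: 0.0855
t 3.0 pos [ 0.5343 -0.3338  0.1594] rpy [-1.7992e+02 -1.0000e-02  1.1170e+01] F [-0.5  0.7 -0.8] M [-0.03  0.03 -0.01] w 0.0855
 shift mm [-1.7  1.9 -0.6] rotvec deg [-0.08 -0.01  9.67] final-axes shift [-1.4  2.1 -0.6]
```

```bash
python3 -m handwheel '[{"offset":[-1.7,2,0],"rot":[0,0,5],"claw":1},{"offset":[0,0,0],"rot":[0,0,4.5],"claw":1},{"offset":[0,0,0],"rot":[0,0,0],"claw":1}]'
python3 - <<'E'
from h import *
tgt([.533,-.336,.05],1.5)
f=imaging.grab_frame("top"); cv2.imwrite("pics/top1.png",cv2.resize(f["color"][150:320,280:460][:,:,::-1],None,fx=4,fy=3.5)[:600])
f=imaging.grab_frame("scene"); cv2.imwrite("pics/sc1.png",cv2.resize(f["color"][110:260,150:330][:,:,::-1],None,fx=4,fy=4))
E
```

```text
clock: 3.3
position: [0.5308, -0.339, 0.1605]
tool_rot: [3.141, 0.0, 0.024]
force: [0.0, 0.3, 0.6]
grip_width: 0.0855
t 3.3 pos [ 0.5308 -0.339   0.1605] rpy [1.7997e+02 1.0000e-02 1.3700e+00] F [0.  0.3 0.6] M [ 0.02 -0.    0.01] w 0.0855
 shift mm [  2.3  -3.  110.5] rotvec deg [ 0.03  0.01 -0.13] final-axes shift [  2.3  -2.9 110.5]
```

View pics/sc1.png

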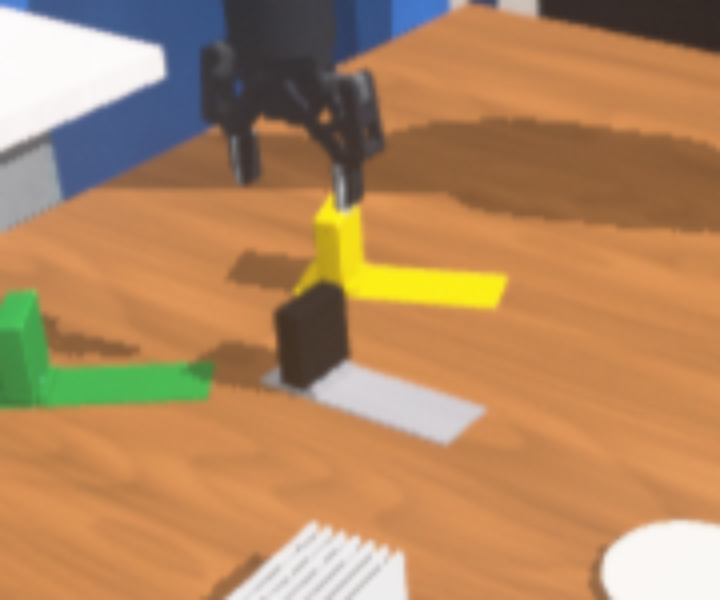

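View pics/top1.png

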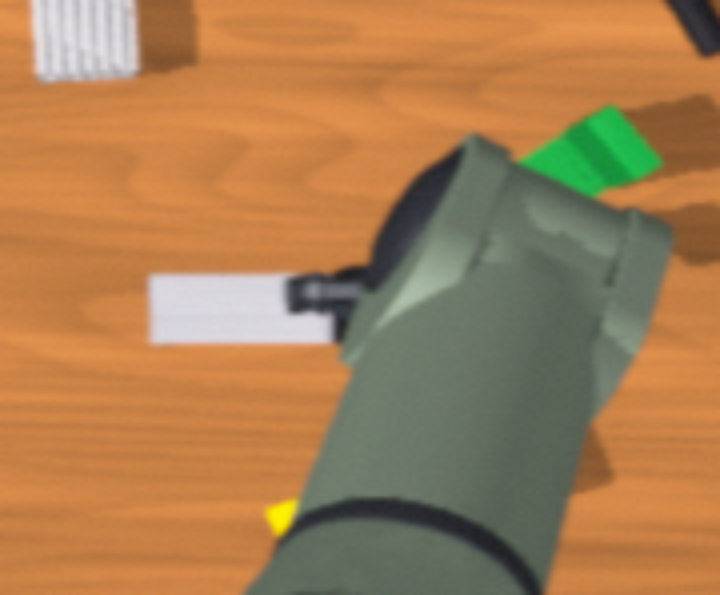

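The views show the gripper squarely above the steel lifter's handle (crop pixel about (312,335) in scene). I'll descend.

```bash
python3 -m handwheel '[{"offset":[2.3,-3,10],"rot":[0,0,0],"claw":1},{"offset":[0,0,25],"rot":[0,0,0],"claw":1},{"offset":[0,0,25],"rot":[0,0,0],"claw":1},{"offset":[0,0,20],"rot":[0,0,0],"claw":1},{"offset":[0,0,15],"rot":[0,0,0],"claw":1},{"offset":[0,0,10],"rot":[0,0,0],"claw":1},{"offset":[0,0,5],"rot":[0,0,0],"claw":1},{"offset":[0,0,0],"rot":[0,0,0],"claw":1},{"offset":[0,0,0],"rot":[0,0,0],"claw":1}]'
python3 - <<'E'
from h import *
tgt([.533,-.336,.05],1.5)
f=imaging.grab_frame("scene"); cv2.imwrite("pics/sc2.png",cv2.resize(f["color"][110:260,150:330][:,:,::-1],None,fx=4,fy=4))
E
```

```text
clock: 4.3
position: [0.5337, -0.3353, 0.0509]
tool_rot: [3.141, -0.001, 0.026]
force: [0.9, -0.0, -0.1]
grip_width: 0.0855
t 4.3 pos [ 0.5337 -0.3353  0.0509] rpy [ 1.7997e+02 -5.0000e-02  1.5100e+00] F [ 0.9 -0.  -0.1] M [ 0.04 -0.01 -0.05] w 0.0855
 shift mm [-0.7  0.6  0.9] rotvec deg [ 0.03 -0.05  0.01] final-axes shift [-0.7  0.6  0.9]
```

View pics/sc2.png

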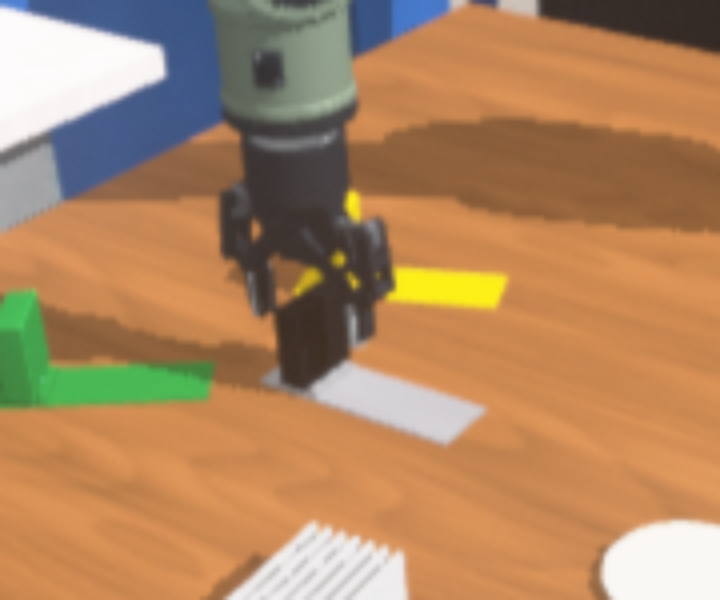

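The fingers straddle the handle (crop (312,330)). I'll close them.

```bash
python3 -m handwheel '[{"offset":[0,0,1],"rot":[0,0,0],"claw":-1},{"offset":[0,0,0],"rot":[0,0,0],"claw":-1},{"offset":[0,0,0],"rot":[0,0,0],"claw":-1},{"offset":[0,0,0],"rot":[0,0,0],"claw":-1},{"offset":[0,0,0],"rot":[0,0,0],"claw":-1},{"offset":[0,0,0],"rot":[0,0,0],"claw":-1},{"offset":[0,0,0],"rot":[0,0,0],"claw":-1},{"offset":[0,0,0],"rot":[0,0,0],"claw":-1}]' 100
python3 -c "
from h import *
tgt([.533,-.336,.05],1.5)"
```

```text
clock: 5.15
position: [0.5336, -0.3352, 0.0496]
tool_rot: [3.141, -0.0, 0.026]
force: [-0.7, 1.1, 5.8]
grip_width: 0.0231
t 5.15 pos [ 0.5336 -0.3352  0.0496] rpy [ 1.7998e+02 -3.0000e-02  1.5100e+00] F [-0.7  1.1  5.8] M [-0.06  0.18 -0.02] w 0.0231
 shift mm [-0.6  0.7 -0.4] rotvec deg [ 0.02 -0.03  0.01] final-axes shift [-0.6  0.7 -0.4]
```

```bash
python3 -m handwheel '[{"offset":[0,0,-5],"rot":[0,0,0],"claw":-1},{"offset":[0,0,-10],"rot":[0,0,0],"claw":-1},{"offset":[0,0,-10],"rot":[0,0,-4],"claw":-1},{"offset":[0,0,-5],"rot":[0,0,-4],"claw":-1},{"offset":[0,0,0],"rot":[0,0,-3.8],"claw":-1},{"offset":[0,0,0],"rot":[0,0,0],"claw":-1},{"offset":[0,0,0],"rot":[0,0,0],"claw":-1}]'
python3 -c "
from h import *
tgt([.645,-.179,.08],13.3)"
```

```text
clock: 5.85
position: [0.5332, -0.3352, 0.0796]
tool_rot: [-3.142, 0.0, 0.23]
force: [1.0, -0.0, -3.6]
grip_width: 0.0229
t 5.85 pos [ 0.5332 -0.3352  0.0796] rpy [-179.99    0.     13.18] F [ 1.  -0.  -3.6] M [-0.04  0.05 -0.02] w 0.0229
 shift mm [ 144.4 -126.6   -0.4] rotvec deg [-0.01  0.   -0.12] final-axes shift [ 144.7 -126.3   -0.4]
```

```bash
python3 -m handwheel '[{"offset":[10,-9,0],"rot":[0,0,0],"claw":-1},{"offset":[20,-17.5,0],"rot":[0,0,0],"claw":-1},{"offset":[25,-22,0],"rot":[0,0,0],"claw":-1},{"offset":[30,-26,0],"rot":[0,0,0],"claw":-1},{"offset":[30,-26,0],"rot":[0,0,0],"claw":-1},{"offset":[20,-17.5,0],"rot":[0,0,0],"claw":-1},{"offset":[9.4,-8.6,0],"rot":[0,0,0],"claw":-1},{"offset":[0,0,0],"rot":[0,0,0],"claw":-1},{"offset":[0,0,0],"rot":[0,0,0],"claw":-1},{"offset":[0,0,0],"rot":[0,0,0],"claw":-1}]'
cat >> h.py <<'E'
def look(tag,crop_top,crop_sc,k=4):
    for n,c in(("top",crop_top),("scene",crop_sc)):
        f=imaging.grab_frame(n); yield n,f
        a,b,u,v=c; cv2.imwrite(f"pics/{tag}_{n}.png",cv2.resize(f["color"][a:b,u:v][:,:,::-1],None,fx=k,fy=k,interpolation=2))
S0=np.array([.5913,.0451]); SA=np.radians(103.3); sx=np.array([np.cos(SA),np.sin(SA)]); sy=np.array([-sx[1],sx[0]])
def st(p): d=np.asarray(p)[...,:2]-S0; return np.stack([d@sx,d@sy],-1)
E
python3 - <<'E'
from h import *
tgt([.645,-.179,.08],13.3)
for n,f in look("a",(150,290,190,370),(170,310,220,400)):
    W=cloud(f); C=f["color"].astype(int); p=W[(np.nan_to_num(W[...,2])>.015)&(W[...,2]<.045)&(C.min(-1)>110)]
    q=st(p); m=(q[:,0]>-205)&(q[:,0]>-.2)&(q[:,0]<-.05)&(abs(q[:,1])<.05); q=q[m];p=p[m]
    print(n,m.sum(),"front",np.percentile(q[:,0],[98,99.5]).round(4),"lat",np.percentile(q[:,1],[1,50,99]).round(4),"z",np.percentile(p[:,2],[5,50,95]).round(4))
    A=np.c_[q,np.ones(len(q))]; print(np.linalg.lstsq(A,p[:,2],rcond=None)[0].round(4), [np.round(a,4) for a in cv2.minAreaRect(q.astype(np.float32))])
E
```

```text
clock: 6.85
position: [0.6441, -0.18, 0.0793]
tool_rot: [3.141, 0.001, 0.23]
force: [-0.2, 0.6, -3.0]
grip_width: 0.0229
t 6.85 pos [ 0.6441 -0.18    0.0793] rpy [1.7997e+02 4.0000e-02 1.3200e+01] F [-0.2  0.6 -3. ] M [-0.1  -0.01  0.01] w 0.0229
 shift mm [ 1.2 -0.8 -0.7] rotvec deg [ 0.03  0.04 -0.1 ] final-axes shift [ 1.2 -0.8 -0.7]
top 554 front [-0.0938 -0.0927] lat [-0.0262  0.0007  0.029 ] z [0.0253 0.0304 0.035 ]
[-0.0004 -0.0019  0.0301] [array([-0.1331,  0.0011]), array([0.0571, 0.0812]), np.float64(89.9745)]
scene 518 front [-0.0926 -0.0915] lat [-0.0299 -0.0021  0.0281] z [0.0304 0.0323 0.0343]
[ 0.0018 -0.0043  0.0326] [array([-0.1453, -0.0002]), array([0.1091, 0.0616]), np.float64(0.7501)]
```

View pics/a_top.png

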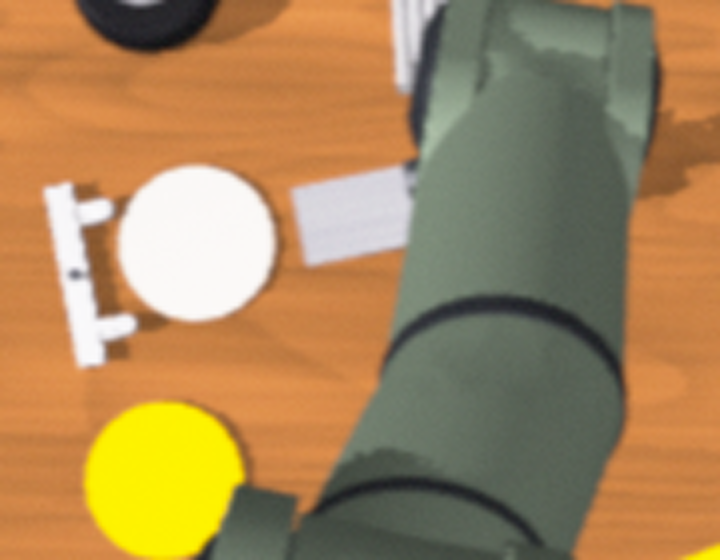

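View pics/a_scene.png

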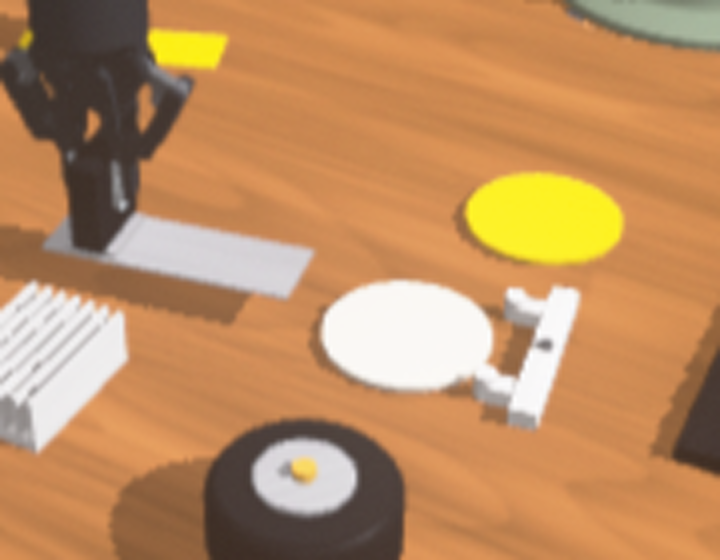

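The blade is level, centred on the stop's axis to about 1 mm and 20 mm short of the disc (top crop (350,215) against disc (197,243)). I'll lower it to the bench.

```bash
python3 -m handwheel '[{"offset":[0,0,8],"rot":[0,0,0],"claw":-1},{"offset":[0,0,10],"rot":[0,0,0],"claw":-1},{"offset":[0,0,7],"rot":[0,0,0],"claw":-1},{"offset":[0,0,3],"rot":[0,0,0],"claw":-1},{"offset":[0,0,0.5],"rot":[0.3,0,0],"claw":-1},{"offset":[0,0,0],"rot":[0,0,0],"claw":-1},{"offset":[0,0,0],"rot":[0,0,0],"claw":-1}]'
python3 -c "
from h import *
tgt([.645,-.179,.0496],13.3)"
```

```text
clock: 7.65
position: [0.6449, -0.1788, 0.051]
tool_rot: [-3.136, -0.0, 0.232]
force: [-0.3, -0.0, -3.0]
grip_width: 0.0228
t 7.65 pos [ 0.6449 -0.1788  0.051 ] rpy [-1.7971e+02 -2.0000e-02  1.3300e+01] F [-0.3 -0.  -3. ] M [-0.05  0.04  0.06] w 0.0228
 shift mm [0.  0.2 1.4] rotvec deg [-0.29 -0.02 -0.  ] final-axes shift [0.  0.2 1.4]
```

Positive turn about x is nose-up, so I'll correct to slightly nose-down and touch down.

```bash
python3 -m handwheel '[{"offset":[0,0,0.4],"rot":[-0.5,0,0],"claw":-1},{"offset":[0,0,0.4],"rot":[0,0,0],"claw":-1},{"offset":[0,0,0],"rot":[0,0,0],"claw":-1},{"offset":[0,0,0],"rot":[0,0,0],"claw":-1}]'
python3 -c "
from h import *
tgt([.645,-.179,.0496],13.3)"
```

```text
clock: 8.05
position: [0.6448, -0.1786, 0.05]
tool_rot: [3.138, 0.0, 0.232]
force: [-0.3, 1.4, -2.5]
grip_width: 0.0229
t 8.05 pos [ 0.6448 -0.1786  0.05  ] rpy [179.8    0.    13.31] F [-0.3  1.4 -2.5] M [ 0.06 -0.04  0.  ] w 0.0229
 shift mm [0.1 0.4 0.4] rotvec deg [0.2  0.   0.01] final-axes shift [0.1 0.4 0.4]
```

```bash
python3 -m handwheel '[{"offset":[0,0,0.4],"rot":[0,0,0],"claw":-1},{"offset":[0,-3,0.3],"rot":[0,0,0],"claw":-1},{"offset":[0,-4,0],"rot":[0,0,0],"claw":-1},{"offset":[0,-4,0],"rot":[0,0,0],"claw":-1},{"offset":[0,-3,0],"rot":[0,0,0],"claw":-1},{"offset":[0,0,0],"rot":[0,0,0],"claw":-1}]'
python3 -c "
from h import *
tgt([.645,-.179,.0496],13.3);print(st(status.observe()['position'])+[.14,0])"
```

```text
clock: 8.65
position: [0.6417, -0.1642, 0.0497]
tool_rot: [3.138, -0.001, 0.233]
force: [0.2, -0.5, 7.7]
grip_width: 0.0233
t 8.65 pos [ 0.6417 -0.1642  0.0497] rpy [ 1.7981e+02 -3.0000e-02  1.3340e+01] F [ 0.2 -0.5  7.7] M [ 0.41  0.31 -0.02] w 0.0233
 shift mm [-0.2 15.2  0.1] rotvec deg [ 0.19 -0.03  0.04] final-axes shift [-0.2 15.2  0.1]
[-0.07527764 -0.00092568]
```

```bash
python3 -m handwheel '[{"offset":[0,-4,0],"rot":[0,0,0],"claw":-1},{"offset":[0,-4,0],"rot":[0,0,0],"claw":-1},{"offset":[0,-4,0],"rot":[0,0,0],"claw":-1},{"offset":[0,-4,0],"rot":[0,0,0],"claw":-1},{"offset":[0,-4,0],"rot":[0,0,0],"claw":-1},{"offset":[0,-4,0],"rot":[0,0,0],"claw":-1},{"offset":[0,-4,0],"rot":[0,0,0],"claw":-1},{"offset":[0,-4,0],"rot":[0,0,0],"claw":-1},{"offset":[0,0,0],"rot":[0,0,0],"claw":-1}]'
python3 - <<'E'
from h import *
tgt([.645,-.179,.0496],13.3);print(st(status.observe()['position'])+[.14,0])
for n,f in look("b",(150,290,190,370),(170,310,220,400)): pass
E
```

```text
clock: 9.55
position: [0.6344, -0.1331, 0.0497]
tool_rot: [3.138, -0.001, 0.233]
force: [-0.9, 0.1, 8.6]
grip_width: 0.0228
t 9.55 pos [ 0.6344 -0.1331  0.0497] rpy [ 1.798e+02 -5.000e-02  1.334e+01] F [-0.9  0.1  8.6] M [ 0.4   0.24 -0.08] w 0.0228
 shift mm [-0.3 47.1  0.2] rotvec deg [ 0.2  -0.05  0.04] final-axes shift [-0.3 47.1  0.1]
[-0.0433679  -0.00097032]
```

View pics/b_top.png

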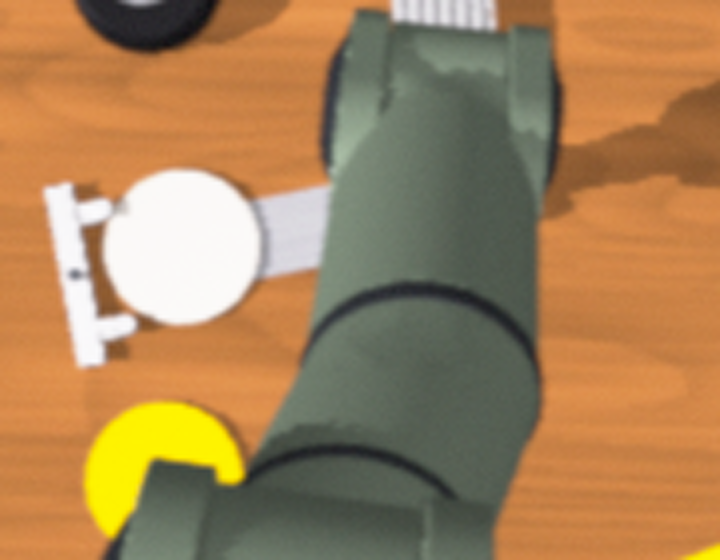

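View pics/b_scene.png

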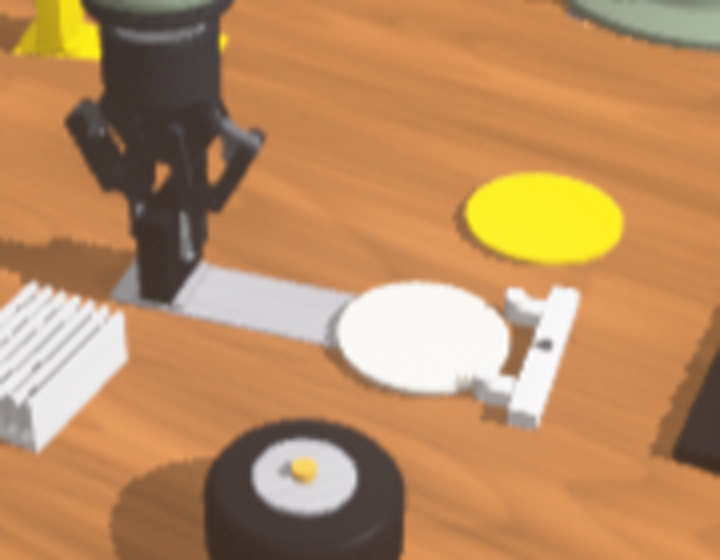

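The disc (top crop (183,247)) has slid toward the right-hand post, with the blade at its rear rim. I'll keep pushing.

```bash
python3 -m handwheel '[{"offset":[0,-4,0],"rot":[0,0,0],"claw":-1},{"offset":[0,-4,0],"rot":[0,0,0],"claw":-1},{"offset":[0,-4,0],"rot":[0,0,0],"claw":-1},{"offset":[0,-4,0],"rot":[0,0,0],"claw":-1},{"offset":[0,-4,0],"rot":[0,0,0],"claw":-1},{"offset":[0,-4,0],"rot":[0,0,0],"claw":-1},{"offset":[0,-4,0],"rot":[0,0,0],"claw":-1},{"offset":[0,-4,0],"rot":[0,0,0],"claw":-1},{"offset":[0,-4,0],"rot":[0,0,0],"claw":-1},{"offset":[0,-4,0],"rot":[0,0,0],"claw":-1},{"offset":[0,0,0],"rot":[0,0,0],"claw":-1}]'
python3 - <<'E'
from h import *
tgt([.645,-.179,.0496],13.3);print(st(status.observe()['position'])+[.14,0])
for n,f in look("c",(150,290,190,370),(170,310,220,400)): pass
E
```

```text
clock: 10.75
position: [0.6253, -0.0944, 0.0496]
tool_rot: [3.138, -0.001, 0.233]
force: [-0.6, -1.2, 9.9]
grip_width: 0.0228
t 10.75 pos [ 0.6253 -0.0944  0.0496] rpy [ 1.7978e+02 -6.0000e-02  1.3330e+01] F [-0.6 -1.2  9.9] M [ 0.24  0.21 -0.03] w 0.0228
 shift mm [-0.4 86.8  0.4] rotvec deg [ 0.22 -0.06  0.03] final-axes shift [-0.3 86.8  0. ]
[-0.00359573 -0.00102499]
```

View pics/c_top.png

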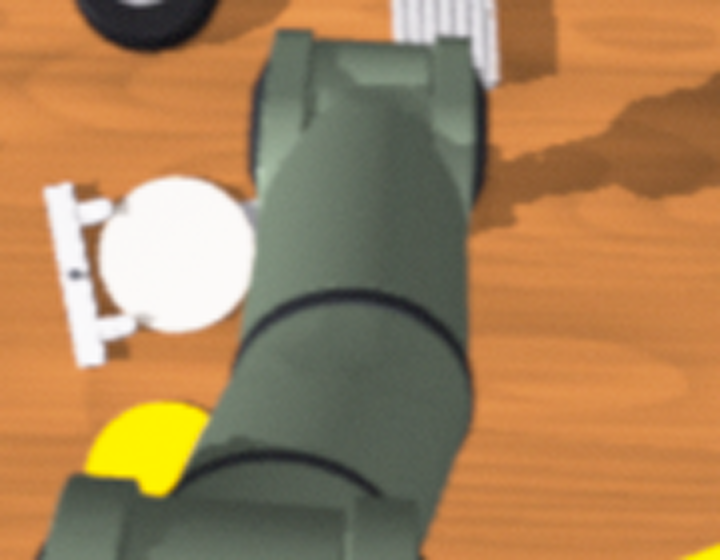

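View pics/c_scene.png

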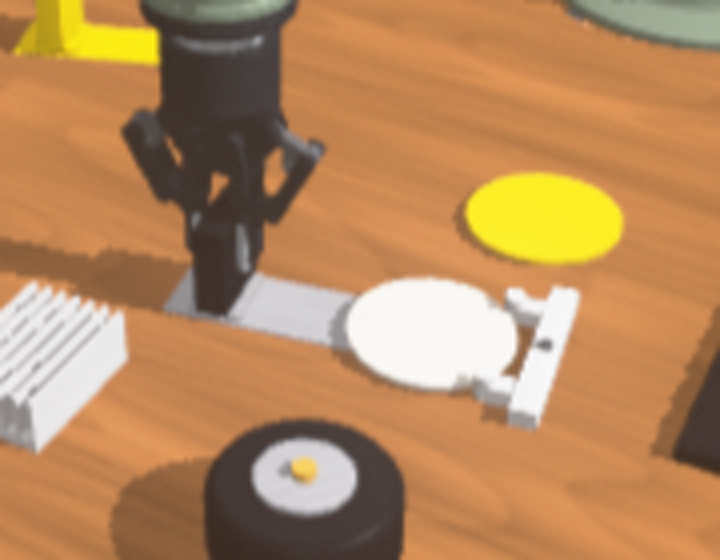

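The disc is seated on both posts (top crop (178,253)) with its rear rim raised on the blade. I'll push on.

```bash
python3 -m handwheel '[{"offset":[0,-5,0],"rot":[0,0,0],"claw":-1},{"offset":[0,-5,0],"rot":[0,0,0],"claw":-1},{"offset":[0,-5,0],"rot":[0,0,0],"claw":-1},{"offset":[0,-5,0],"rot":[0,0,0],"claw":-1},{"offset":[0,-5,0],"rot":[0,0,0],"claw":-1},{"offset":[0,-5,0],"rot":[0,0,0],"claw":-1},{"offset":[0,-5,0],"rot":[0,0,0],"claw":-1},{"offset":[0,-5,0],"rot":[0,0,0],"claw":-1},{"offset":[0,-4,0],"rot":[0,0,0],"claw":-1},{"offset":[0,-4,0],"rot":[0,0,0],"claw":-1},{"offset":[0,-4,0],"rot":[0,0,0],"claw":-1},{"offset":[0,0,0],"rot":[0,0,0],"claw":-1}]'
python3 - <<'E'
from h import *
tgt([.645,-.179,.0496],13.3);print(st(status.observe()['position'])+[.14,0])
for n,f in look("d",(150,290,190,370),(170,310,220,400)): pass
E
```

```text
clock: 12.05
position: [0.6135, -0.044, 0.0496]
tool_rot: [3.138, -0.001, 0.233]
force: [0.6, -3.0, 12.1]
grip_width: 0.0231
t 12.05 pos [ 0.6135 -0.044   0.0496] rpy [ 1.7977e+02 -8.0000e-02  1.3320e+01] F [ 0.6 -3.  12.1] M [ 0.06  0.22 -0.05] w 0.0231
 shift mm [ -0.5 138.6   0.6] rotvec deg [ 0.23 -0.08  0.02] final-axes shift [ -0.4 138.6   0. ]
[ 0.04814728 -0.00111121]
```

View pics/d_top.png

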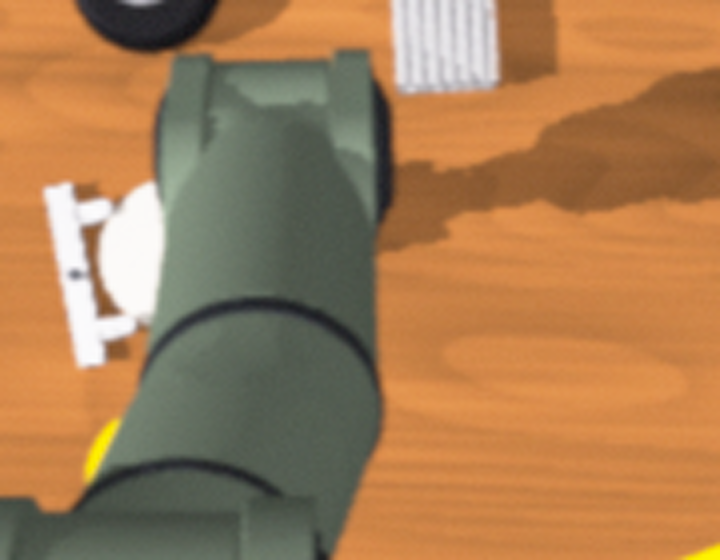

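View pics/d_scene.png

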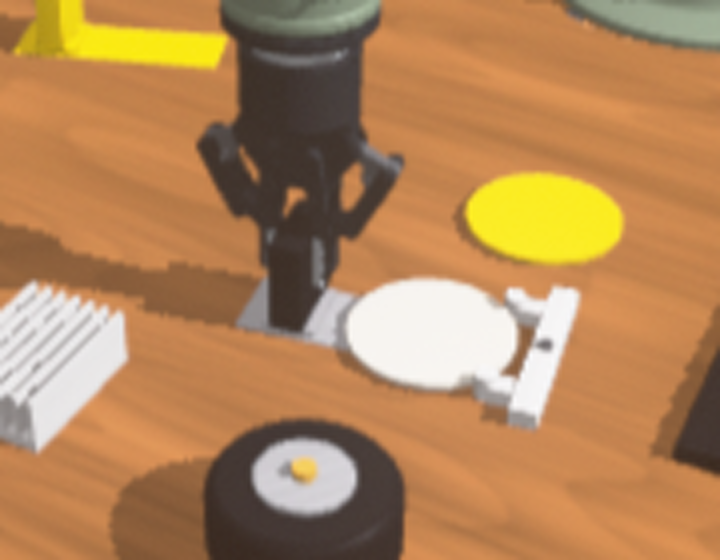

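Blade front is about 48 mm past the stop origin, so the disc's foot is fully on the blade, with the handle and fingers clear of it (scene crop disc (432,333), handle (290,280)). I'll back off 2 mm and raise with a slight nose-up.

```bash
python3 -m handwheel '[{"offset":[0,1,-0.5],"rot":[0,0,0],"claw":-1},{"offset":[0,1,-1],"rot":[0.5,0,0],"claw":-1},{"offset":[0,0,-3],"rot":[0.5,0,0],"claw":-1},{"offset":[0,0,-5],"rot":[0.5,0,0],"claw":-1},{"offset":[0,0,-5],"rot":[0.5,0,0],"claw":-1},{"offset":[0,0,-5],"rot":[0,0,0],"claw":-1},{"offset":[0,0,-7],"rot":[0,0,0],"claw":-1},{"offset":[0,0,-7],"rot":[0,0,0],"claw":-1},{"offset":[0,0,-7],"rot":[0,0,0],"claw":-1},{"offset":[0,0,-5],"rot":[0,0,0],"claw":-1},{"offset":[0,0,-3],"rot":[0,0,0],"claw":-1},{"offset":[0,0,0],"rot":[0,0,0],"claw":-1}]'
python3 - <<'E'
from h import *
tgt([.645,-.179,.0496],13.3);print(st(status.observe()['position'])+[.14,0])
for n,f in look("e",(150,290,190,370),(150,290,220,400)):
    W=cloud(f);C=f["color"].astype(int); q=st(W); m=(C.min(-1)>215)&(W[...,2]>.035)&(W[...,2]<.09)&(q[...,0]>-.09)&(abs(q[...,1])<.07)
    p=W[m]; qq=q[m]; print(n,m.sum(),qq.min(0).round(4),qq.max(0).round(4),np.median(p[:,2]).round(4)); A=np.c_[qq,np.ones(len(qq))]; print(np.linalg.lstsq(A,p[:,2],rcond=None)[0].round(4))
E
```

```text
clock: 13.35
position: [0.6139, -0.0475, 0.0977]
tool_rot: [-3.11, -0.0, 0.232]
force: [0.8, 0.2, -5.3]
grip_width: 0.0231
t 13.35 pos [ 0.6139 -0.0475  0.0977] rpy [-1.7821e+02 -3.0000e-02  1.3310e+01] F [ 0.8  0.2 -5.3] M [-0.23 -0.07  0.03] w 0.0231
 shift mm [ -0.  136.6  43.8] rotvec deg [-1.79 -0.03  0.01] final-axes shift [  0.  135.1  48.1]
[ 0.04467138 -0.00066439]
top 671 [-0.0155 -0.0648] [0.5666 0.051 ] 0.0592
[-0.0298  0.0091  0.0597]
scene 845 [-0.0589 -0.0571] [0.0497 0.0491] 0.0602
[0.0268 0.0007 0.0602]
```

View pics/e_scene.png

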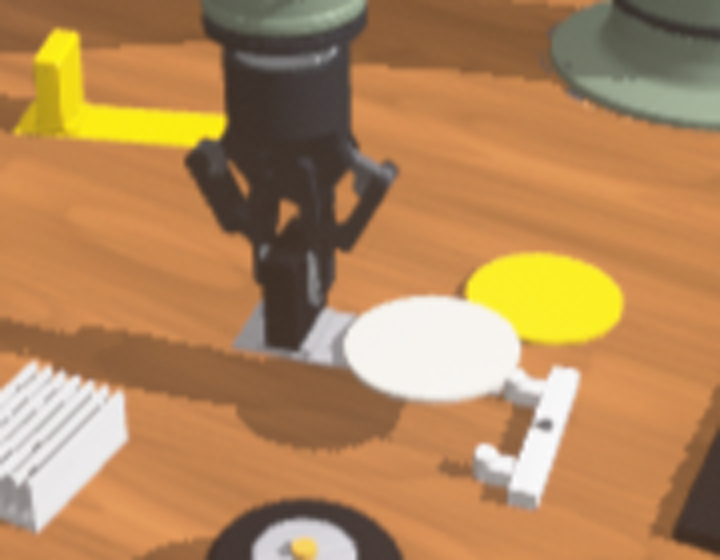

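The disc is raised and lies well on the blade (scene crop (432,348)), and the wrist carries 2.3 N more. I'll turn toward the tray's heading, then compute the carry.

```bash
python3 -m handwheel '[{"offset":[0,0,-2],"rot":[0,0,1],"claw":-1},{"offset":[0,0,-3],"rot":[0,0,2],"claw":-1},{"offset":[0,0,-3],"rot":[0,0,2],"claw":-1},{"offset":[0,0,-2],"rot":[0,0,1.5],"claw":-1},{"offset":[0,0,0],"rot":[0,0,0.8],"claw":-1},{"offset":[0,0,0],"rot":[0,0,0],"claw":-1}]'
python3 -c "
from h import *
tgt([.5224,.2105,.108],6,1.8)"
```

```text
clock: 14.05
position: [0.6138, -0.0477, 0.1073]
tool_rot: [-3.11, 0.004, 0.105]
force: [0.6, 0.4, -5.3]
grip_width: 0.0228
t 14.05 pos [ 0.6138 -0.0477  0.1073] rpy [-178.22    0.23    5.99] F [ 0.6  0.4 -5.3] M [-0.23 -0.04  0.  ] w 0.0228
 shift mm [ -64.  -266.3    7.9] rotvec deg [ 0.02  0.23 -0.02] final-axes shift [ -63.9 -266.3    7.7]
```

```bash
python3 -m handwheel '[{"offset":[-1.2,-4.8,0.1],"rot":[0,0,0],"claw":-1},{"offset":[-2.3,-9.7,0.3],"rot":[0,0,0],"claw":-1},{"offset":[-3.5,-14.5,0.4],"rot":[0,0,0],"claw":-1},{"offset":[-4.7,-19.4,0.6],"rot":[0,0,0],"claw":-1},{"offset":[-5.8,-24.2,0.7],"rot":[0,0,0],"claw":-1},{"offset":[-5.8,-24.2,0.7],"rot":[0,0,0],"claw":-1},{"offset":[-5.8,-24.2,0.7],"rot":[0,0,0],"claw":-1},{"offset":[-5.8,-24.2,0.7],"rot":[0,0,0],"claw":-1},{"offset":[-4.7,-19.4,0.6],"rot":[0,0,0],"claw":-1},{"offset":[-3.5,-14.5,0.4],"rot":[0,0,0],"claw":-1},{"offset":[-2.3,-9.7,0.3],"rot":[0,0,0],"claw":-1},{"offset":[-1.2,-4.8,0.1],"rot":[0,0,0],"claw":-1}]'
python3 -c "
from h import *
tgt([.5224,.2105,.108],6,1.8)"
```

```text
clock: 15.25
position: [0.5468, 0.1409, 0.108]
tool_rot: [-3.11, 0.004, 0.106]
force: [-0.3, -0.2, -5.8]
grip_width: 0.0226
t 15.25 pos [0.5468 0.1409 0.108 ] rpy [-178.21    0.23    6.07] F [-0.3 -0.2 -5.8] M [-0.27 -0.04  0.01] w 0.0226
 shift mm [-16.9 -71.7   2.3] rotvec deg [0.01 0.23 0.06] final-axes shift [-17.  -71.7   2.2]
```

```bash
python3 -m handwheel '[{"offset":[-1.2,-4.8,0.1],"rot":[0,0,0],"claw":-1},{"offset":[-2.3,-9.7,0.3],"rot":[0,0,0],"claw":-1},{"offset":[-3.5,-14.5,0.4],"rot":[0,0,0],"claw":-1},{"offset":[-3.5,-14.5,0.4],"rot":[0,0,0],"claw":-1},{"offset":[-2.8,-12.5,0.4],"rot":[0,0,0],"claw":-1},{"offset":[-2.3,-9.5,0.3],"rot":[0,0,0],"claw":-1},{"offset":[-1,-4.5,0.1],"rot":[0,0,0],"claw":-1},{"offset":[0,0,0],"rot":[0,0,0],"claw":-1},{"offset":[0,0,0],"rot":[0,0,0],"claw":-1}]'
cat >> h.py <<'E'
TC=np.array([.513,.300]);TA=np.radians(96.1); tx=np.array([np.cos(TA),np.sin(TA)]);ty=np.array([-tx[1],tx[0]])
def tr(p): d=np.asarray(p)[...,:2]-TC; return np.stack([d@tx,d@ty],-1)
def nosetgt(a,zn,th):
    c,s=np.cos(np.radians(th)),np.sin(np.radians(th)); al=a+(-140*c+49.5*s)/1000
    p=np.append(TC+tx*al,zn+(140*s+49.5*c)/1000); print("a",a,"zn",zn,"th",th); tgt(p,6.1,-th)
E
python3 - <<'E'
from h import *
for n,f in look("g",(170,310,90,270),(190,330,330,510)):
    W=cloud(f);C=f["color"].astype(int); q=tr(W); m=(C.min(-1)>200)&(W[...,2]>.04)&(W[...,2]<.09)&(abs(q)<.12).all(-1)
    p=W[m]; qq=q[m]; print(n,m.sum(),qq.min(0).round(4),qq.max(0).round(4),np.median(p[:,2]).round(4))
    t=(C.max(-1)<90)&(abs(W[...,2]-.009)<.01)&(abs(q)<.13).all(-1); print("tray",tr(W[t]).min(0).round(3),tr(W[t]).max(0).round(3))
nosetgt(.05,.035,0)
nosetgt(.05,.015,20)
E
```

```text
clock: 16.15
position: [0.5235, 0.2073, 0.1082]
tool_rot: [-3.111, 0.004, 0.105]
force: [0.4, 0.2, -5.3]
grip_width: 0.0229Traceback (most recent call last):
  File "<stdin>", line 4, in <module>
    return umr_minimum(a, axis, None, out, keepdims, initial, where)
ValueError: zero-size array to reduction operation minimum which has no identity
```

Run:
```python
from h import *
for n,f in look("g",(170,310,90,270),(190,330,330,510)):
    W=cloud(f);C=f["color"].astype(int); q=tr(W); m=(C.min(-1)>200)&(W[...,2]>.03)&(W[...,2]<.1)&(abs(q)<.15).all(-1)
    p=W[m]; qq=q[m]; print(n,m.sum()); 
    if m.sum(): print(qq.min(0).round(4),qq.max(0).round(4),np.median(p[:,2]).round(4))
nosetgt(.05,.035,0)
nosetgt(.05,.015,20)
```

```text
top 0
scene 1077
[-0.072  -0.0571] [0.0512 0.052 ] 0.0708
a 0.05 zn 0.035 th 0
t 16.3 pos [0.5236 0.2071 0.1082] rpy [-178.23    0.22    5.96] F [-0.4 -0.7 -4.4] M [-0.31 -0.11  0.01] w 0.0231
 shift mm [-0.6 -2.7 23.8] rotvec deg [-1.77  0.22 -0.14] final-axes shift [-0.7 -3.5 23.7]
a 0.05 zn 0.015 th 20
t 16.3 pos [0.5236 0.2071 0.1082] rpy [-178.23    0.22    5.96] F [-0.4 -0.7 -4.4] M [-0.31 -0.11  0.01] w 0.0231
 shift mm [ -0.7 -28.8  -0.3] rotvec deg [-21.77   0.25  -0.1 ] final-axes shift [ -0.7 -26.7 -11. ]
```

View pics/g_scene.png

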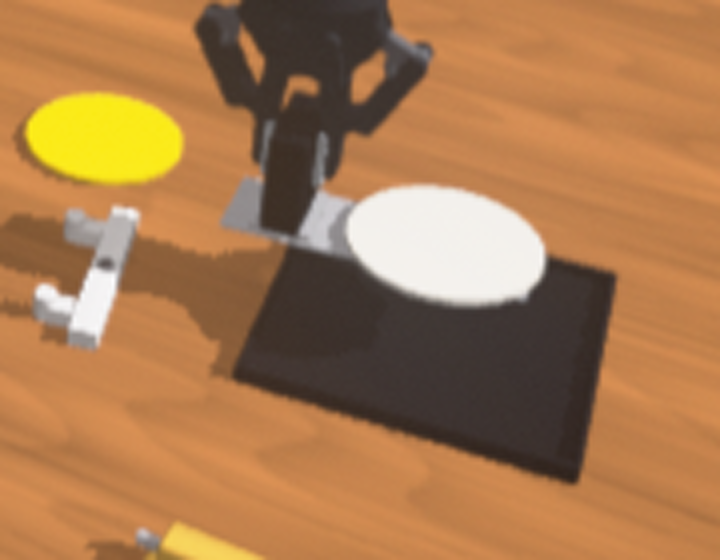

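View pics/g_top.png

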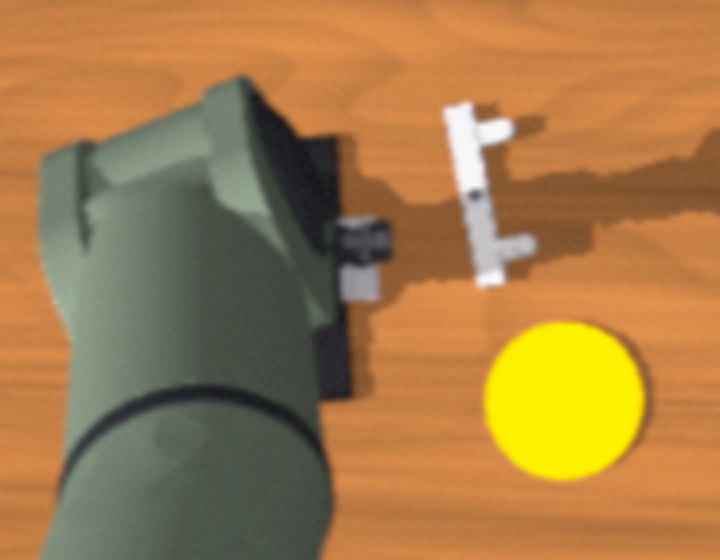

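The disc is level over the tray, front rim at +51 mm from the tray centre and about 2 mm to one side (scene crop (447,245)). I'll start tipping to 20° with the nose 10 mm above the floor.

```bash
python3 -m handwheel '[{"offset":[0,-3.6,0],"rot":[-1.5,0,0],"claw":-1},{"offset":[0,-3.6,-0.1],"rot":[-2.5,0,0],"claw":-1},{"offset":[0,-3.6,-0.4],"rot":[-3,0,0],"claw":-1},{"offset":[0,-3.5,-0.6],"rot":[-3,0,0],"claw":-1},{"offset":[0,-3.5,-0.8],"rot":[-3,0,0],"claw":-1},{"offset":[0,-3.4,-1],"rot":[-3,0,0],"claw":-1},{"offset":[0,-3.4,-1.2],"rot":[-3,0,0],"claw":-1},{"offset":[0,-3.3,-1.3],"rot":[-2.5,0,0],"claw":-1},{"offset":[0,0,0],"rot":[0,0,0],"claw":-1},{"offset":[0,0,0],"rot":[0,0,0],"claw":-1}]'
python3 - <<'E'
from h import *
nosetgt(.05,.010,20)
f=imaging.grab_frame("scene"); cv2.imwrite("pics/h.png",cv2.resize(f["color"][190:330,330:510][:,:,::-1],None,fx=4,fy=4,interpolation=2))
E
```

```text
clock: 17.3
position: [0.5204, 0.2359, 0.11]
tool_rot: [2.798, 0.004, 0.105]
force: [0.5, -0.2, -4.9]
grip_width: 0.0229
a 0.05 zn 0.01 th 20
t 17.3 pos [0.5204 0.2359 0.11  ] rpy [160.34   0.24   6.01] F [ 0.5 -0.2 -4.9] M [0.47 0.03 0.03] w 0.0229
 shift mm [-0.5 -1.8  5.3] rotvec deg [-0.34  0.26 -0.  ] final-axes shift [-0.5 -1.8  5.3]
```

View pics/h.png

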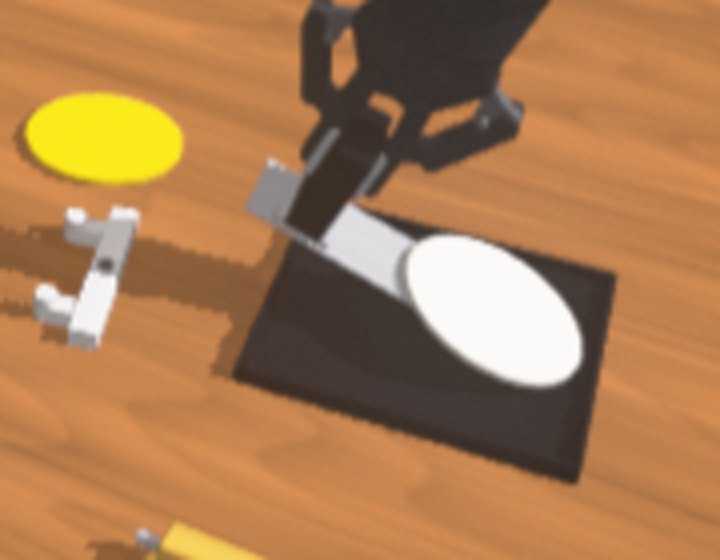

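```bash
cat >> h.py <<'E'
def disc_tray(f):
    W=cloud(f);C=f["color"].astype(int); q=tr(W); m=(C.min(-1)>190)&(W[...,2]>.003)&(W[...,2]<.1)&(abs(q)<.12).all(-1)
    k=cv2.connectedComponentsWithStats(m.astype(np.uint8)); i=1+np.argmax(k[2][1:,4]); m=k[1]==i
    m=cv2.erode(m.astype(np.uint8),np.ones((3,3)))>0
    p=W[m];qq=q[m]; print("disc",m.sum(),qq.min(0).round(3),qq.max(0).round(3),"z",p[:,2].min().round(3),p[:,2].max().round(3),"fit",np.linalg.lstsq(np.c_[qq,np.ones(len(qq))],p[:,2],rcond=None)[0].round(4))
E
python3 - <<'E'
from h import *
disc_tray(imaging.grab_frame("scene"))
E
```

```text
disc 1060 [-0.063 -0.053] [0.088 0.047] z 0.011 0.06 fit [-0.2986  0.0044  0.0414]
```

The disc has slid already. Its front rim is at the floor near the far wall (a≈+88 mm) and its rear rests on the blade. I'll withdraw the blade with the nose low, tipping a little more.

Run:
```python
from h import *
nosetgt(.0,.009,28)
nosetgt(-.06,.009,30)
```

```text
a 0.0 zn 0.009 th 28
t 17.4 pos [0.5206 0.2352 0.1103] rpy [160.33   0.22   5.93] F [-0.2 -0.5 -5.1] M [0.41 0.07 0.07] w 0.0229
 shift mm [-0.6 35.8  4.2] rotvec deg [-8.33  0.27 -0.06] final-axes shift [-0.7 34.9  9.4]
a -0.06 zn 0.009 th 30
t 17.4 pos [0.5206 0.2352 0.1103] rpy [160.33   0.22   5.93] F [-0.2 -0.5 -5.1] M [0.41 0.07 0.07] w 0.0229
 shift mm [-0.5 89.8 19.9] rotvec deg [-10.33   0.27  -0.06] final-axes shift [-0.7 84.8 35.6]
```

```bash
python3 -m handwheel '[{"offset":[0,4.5,0.6],"rot":[-1,0,0],"claw":-1},{"offset":[0,4.5,0.6],"rot":[-1,0,0],"claw":-1},{"offset":[0,4.5,0.7],"rot":[-1,0,0],"claw":-1},{"offset":[0,4.4,0.8],"rot":[-1,0,0],"claw":-1},{"offset":[0,4.4,0.9],"rot":[-1,0,0],"claw":-1},{"offset":[0,4.4,1],"rot":[-1.1,0,0],"claw":-1},{"offset":[0,4.4,1.1],"rot":[-1.1,0,0],"claw":-1},{"offset":[0,4.4,1.1],"rot":[-1.1,0,0],"claw":-1},{"offset":[0,0,0],"rot":[0,0,0],"claw":-1}]'
python3 - <<'E'
from h import *
nosetgt(-.06,.009,30)
f=imaging.grab_frame("scene"); cv2.imwrite("pics/i.png",cv2.resize(f["color"][190:330,330:510][:,:,::-1],None,fx=4,fy=4,interpolation=2)); disc_tray(f)
E
```

```text
clock: 18.3
position: [0.5239, 0.2008, 0.1178]
tool_rot: [2.651, 0.004, 0.105]
force: [-0.8, -0.7, -4.0]
grip_width: 0.0227
a -0.06 zn 0.009 th 30
t 18.3 pos [0.5239 0.2008 0.1178] rpy [151.9    0.25   6.03] F [-0.8 -0.7 -4. ] M [0.72 0.07 0.  ] w 0.0227
 shift mm [-0.3 51.9 23.1] rotvec deg [-1.9   0.25  0.06] final-axes shift [-0.3 51.1 24.8]
disc 1308 [-0.104 -0.054] [0.087 0.049] z 0.01 0.067 fit [-0.2579  0.0013  0.0277]
```

View pics/i.png

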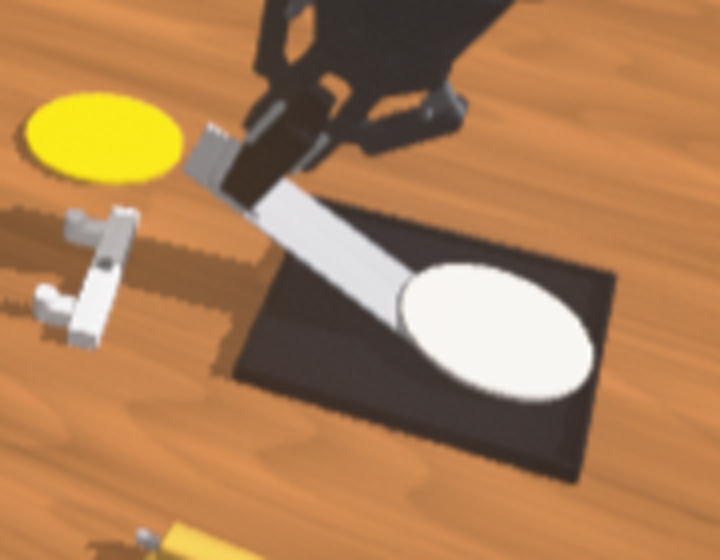

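The rear of the disc comes down as the blade leaves (disc crop (497,333)). I'll continue.

```bash
python3 -m handwheel '[{"offset":[0,5.2,2.4],"rot":[-0.3,0,0],"claw":-1},{"offset":[0,5.2,2.4],"rot":[-0.3,0,0],"claw":-1},{"offset":[0,5.2,2.4],"rot":[-0.3,0,0],"claw":-1},{"offset":[0,5.2,2.4],"rot":[-0.3,0,0],"claw":-1},{"offset":[0,5.2,2.4],"rot":[-0.3,0,0],"claw":-1},{"offset":[0,5.2,2.4],"rot":[-0.2,0,0],"claw":-1},{"offset":[0,5.2,2.4],"rot":[-0.2,0,0],"claw":-1},{"offset":[0,5.2,2.4],"rot":[0,0,0],"claw":-1},{"offset":[0,5.2,2.4],"rot":[0,0,0],"claw":-1},{"offset":[0,5.1,2.4],"rot":[0,0,0],"claw":-1},{"offset":[0,0,0],"rot":[0,0,0],"claw":-1}]'
python3 - <<'E'
from h import *
nosetgt(-.06,.009,30)
f=imaging.grab_frame("scene"); cv2.imwrite("pics/j.png",cv2.resize(f["color"][190:330,330:510][:,:,::-1],None,fx=4,fy=4,interpolation=2)); disc_tray(f)
E
```

```text
clock: 19.45
position: [0.5302, 0.1433, 0.1225]
tool_rot: [2.619, 0.004, 0.104]
force: [-0.2, 1.0, -3.1]
grip_width: 0.0229
a -0.06 zn 0.009 th 30
t 19.45 pos [0.5302 0.1433 0.1225] rpy [150.06   0.23   5.95] F [-0.2  1.  -3.1] M [ 0.79  0.04 -0.05] w 0.0229
 shift mm [-0.4 -1.3 -0. ] rotvec deg [-0.06  0.27 -0.02] final-axes shift [-0.4 -1.3 -0. ]
disc 927 [-0.016 -0.053] [0.087 0.049] z 0.009 0.016 fit [-0.     -0.0006  0.0129]
```

View pics/j.png

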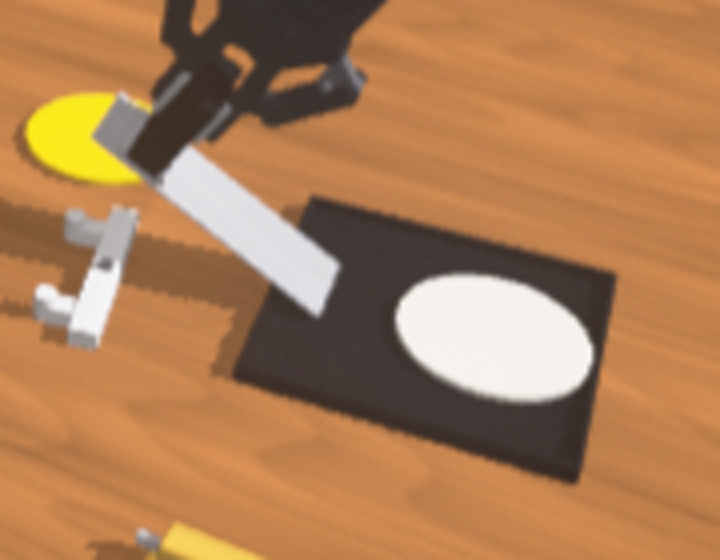

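The disc lies flat on the tray floor: fitted slope about 0, top at z≈0.013, and the wrist load is back to the lifter alone. Now I'll raise the lifter, level it and carry it back to its free spot.

```bash
python3 -m handwheel '[{"offset":[0,-3,-5],"rot":[0,0,0],"claw":-1},{"offset":[0,-5,-9],"rot":[0,0,0],"claw":-1},{"offset":[0,-5,-9],"rot":[4,0,0],"claw":-1},{"offset":[0,-5,-9],"rot":[5,0,0],"claw":-1},{"offset":[0,-3,-9],"rot":[5,0,0],"claw":-1},{"offset":[0,-1,-9],"rot":[5,0,0],"claw":-1},{"offset":[0,0,-5],"rot":[5,0,0],"claw":-1},{"offset":[0,0,0],"rot":[4,0,0],"claw":-1},{"offset":[0,0,0],"rot":[2,0,-2],"claw":-1},{"offset":[0,0,0],"rot":[0,0,0],"claw":-1},{"offset":[0,0,0],"rot":[0,0,0],"claw":-1}]'
python3 -c "
from h import *
tgt([.54,-.33,.16],1.5)"
```

```text
clock: 20.6
position: [0.5259, 0.1862, 0.1625]
tool_rot: [-3.141, 0.005, 0.139]
force: [0.4, -0.5, -3.5]
grip_width: 0.0231
t 20.6 pos [0.5259 0.1862 0.1625] rpy [-179.94    0.27    7.99] F [ 0.4 -0.5 -3.5] M [-0.04 -0.01  0.02] w 0.0231
 shift mm [-57.7 513.2   2.3] rotvec deg [-0.04  0.27  6.49] final-axes shift [  0.6 516.4   2.5]
```

```bash
python3 -m handwheel '[{"offset":[-2,20,0],"rot":[0,0,0],"claw":-1},{"offset":[-4,35,0],"rot":[0,0,0],"claw":-1},{"offset":[-5.2,46,0],"rot":[0,0,0],"claw":-1},{"offset":[-5.2,46,0],"rot":[0,0,0],"claw":-1},{"offset":[-5.2,46,0],"rot":[0,0,0],"claw":-1},{"offset":[-5.2,46,0],"rot":[0,0,0],"claw":-1},{"offset":[-5.2,46,0],"rot":[0,0,0],"claw":-1},{"offset":[-5.2,46,0],"rot":[0,0,0],"claw":-1},{"offset":[-5.2,46,0],"rot":[0,0,0],"claw":-1},{"offset":[-5.2,46,0],"rot":[0,0,0],"claw":-1},{"offset":[-5,45,0],"rot":[0,0,0],"claw":-1},{"offset":[-4,30,0],"rot":[0,0,0],"claw":-1}]'
python3 -m handwheel '[{"offset":[-1,10,0],"rot":[0,-0.2,3],"claw":-1},{"offset":[0,0,0],"rot":[0,0,3.5],"claw":-1},{"offset":[0,0,0],"rot":[0,0,0],"claw":-1},{"offset":[0,0,0],"rot":[0,0,0],"claw":-1},{"offset":[0,0,0],"rot":[0,0,0],"claw":-1}]'
python3 -c "
from h import *
tgt([.535,-.33,.0496],1.5)"
```

```text
clock: 21.8
position: [0.5393, -0.3177, 0.1616]
tool_rot: [-3.141, 0.006, 0.139]
force: [0.9, 0.7, -3.2]
grip_width: 0.0229
clock: 22.3
position: [0.5401, -0.3245, 0.1617]
tool_rot: [-3.141, 0.008, 0.029]
force: [-0.6, 0.4, -2.1]
grip_width: 0.0226
t 22.3 pos [ 0.5401 -0.3245  0.1617] rpy [-179.95    0.48    1.66] F [-0.6  0.4 -2.1] M [-0.03 -0.03 -0.01] w 0.0226
 shift mm [ -4.3   5.4 112.1] rotvec deg [-0.04  0.48  0.16] final-axes shift [ -5.2   5.4 112.1]
```

```bash
python3 -m handwheel '[{"offset":[-4,5,10],"rot":[0,0.48,0],"claw":-1},{"offset":[0,0,20],"rot":[0,0,0],"claw":-1},{"offset":[0,0,25],"rot":[0,0,0],"claw":-1},{"offset":[0,0,20],"rot":[0,0,0],"claw":-1},{"offset":[0,0,15],"rot":[0,0,0],"claw":-1},{"offset":[0,0,10],"rot":[0,0,0],"claw":-1},{"offset":[0,0,6],"rot":[0,0,0],"claw":-1},{"offset":[0,0,3],"rot":[0,0,0],"claw":-1},{"offset":[0,0,1.5],"rot":[0,0,0],"claw":-1},{"offset":[0,0,0],"rot":[0,0,0],"claw":-1},{"offset":[0,0,0],"rot":[0,0,0],"claw":-1}]'
python3 -c "
from h import *
tgt([.535,-.33,.0496],1.5)"
```

```text
clock: 23.4
position: [0.536, -0.3305, 0.0517]
tool_rot: [-3.141, -0.001, 0.026]
force: [1.0, 0.6, -2.8]
grip_width: 0.0227
t 23.4 pos [ 0.536  -0.3305  0.0517] rpy [-1.7998e+02 -5.0000e-02  1.5100e+00] F [ 1.   0.6 -2.8] M [-0.02 -0.02  0.04] w 0.0227
 shift mm [-0.9 -0.5  2.1] rotvec deg [-0.02 -0.05  0.01] final-axes shift [-0.9 -0.5  2.1]
```

```bash
python3 -m handwheel '[{"offset":[0,0,0.8],"rot":[0,0,0],"claw":-1},{"offset":[0,0,0.7],"rot":[0,0,0],"claw":-1},{"offset":[0,0,0.4],"rot":[0,0,0],"claw":-1},{"offset":[0,0,0],"rot":[0,0,0],"claw":-1},{"offset":[0,0,0],"rot":[0,0,0],"claw":-1}]'
python3 -c "
from h import *
tgt([.535,-.33,.0496],1.5)"
```

```text
clock: 23.9
position: [0.5358, -0.3304, 0.0497]
tool_rot: [-3.141, -0.0, 0.026]
force: [-1.9, 2.3, 5.7]
grip_width: 0.0226
t 23.9 pos [ 0.5358 -0.3304  0.0497] rpy [-1.7996e+02 -3.0000e-02  1.5100e+00] F [-1.9  2.3  5.7] M [ 0.26  0.49 -0.04] w 0.0226
 shift mm [-0.8 -0.4  0.1] rotvec deg [-0.04 -0.03  0.01] final-axes shift [-0.8 -0.4  0.1]
```

It is in contact with the bench. I'll release and rise.

```bash
python3 -m handwheel '[{"offset":[0,0,-0.3],"rot":[0,0,0],"claw":0},{"offset":[0,0,0],"rot":[0,0,0],"claw":1},{"offset":[0,0,0],"rot":[0,0,0],"claw":1},{"offset":[0,0,0],"rot":[0,0,0],"claw":1},{"offset":[0,0,0],"rot":[0,0,0],"claw":1},{"offset":[0,0,0],"rot":[0,0,0],"claw":1},{"offset":[0,0,0],"rot":[0,0,0],"claw":1},{"offset":[0,0,0],"rot":[0,0,0],"claw":1}]'
python3 -m handwheel '[{"offset":[0,0,-5],"rot":[0,0,0],"claw":1},{"offset":[0,0,-15],"rot":[0,0,0],"claw":1},{"offset":[0,0,-25],"rot":[0,0,0],"claw":1},{"offset":[0,0,-30],"rot":[0,0,0],"claw":1},{"offset":[0,0,-30],"rot":[0,0,0],"claw":1},{"offset":[0,0,-20],"rot":[0,0,0],"claw":1},{"offset":[-30,25,-10],"rot":[0,0,0],"claw":1},{"offset":[-40,35,0],"rot":[0,0,0],"claw":1},{"offset":[-40,35,0],"rot":[0,0,0],"claw":1},{"offset":[-20,20,0],"rot":[0,0,0],"claw":1},{"offset":[0,0,0],"rot":[0,0,0],"claw":1},{"offset":[0,0,0],"rot":[0,0,0],"claw":1}]'
python3 - <<'E'
from h import *
tgt([.535,-.33,.0496],1.5)
for n in("scene","top"):
    f=imaging.grab_frame(n); cv2.imwrite(f"pics/end_{n}.png",f["color"][:,:,::-1]); disc_tray(f)
    W=cloud(f);x,y,z=np.moveaxis(W,-1,0);C=f["color"].astype(int)
    b=(x>.49)&(x<.58)&(y>-.30)&(y<-.17)&(z<.02)&(C.min(-1)>140); p=W[b]; print("blade",len(p),p.mean(0).round(4),np.linalg.lstsq(np.c_[p[:,:2],np.ones(len(p))],p[:,2],rcond=None)[0].round(3))
E
```

```text
clock: 24.7
position: [0.5357, -0.3304, 0.0496]
tool_rot: [-3.141, -0.0, 0.026]
force: [-0.6, -0.5, 0.3]
grip_width: 0.0858
clock: 25.9
position: [0.4133, -0.4448, 0.1855]
tool_rot: [-3.141, -0.001, 0.025]
force: [0.2, 0.8, 0.4]
grip_width: 0.0851
t 25.9 pos [ 0.4133 -0.4448  0.1855] rpy [-1.7997e+02 -6.0000e-02  1.4500e+00] F [0.2 0.8 0.4] M [-0.03 -0.02  0.07] w 0.0851
 shift mm [ 124.4 -111.6  136.1] rotvec deg [-0.03 -0.06 -0.05] final-axes shift [ 124.6 -111.6  135.9]
disc 960 [-0.015 -0.053] [0.086 0.048] z 0.008 0.017 fit [-0.0011 -0.0039  0.0131]
blade 393 [ 0.5361 -0.2427  0.0028] [-0.001  0.003  0.004]
disc 954 [-0.015 -0.049] [0.088 0.053] z 0.003 0.019 fit [-0.0131  0.0021  0.0115]
blade 772 [ 0.5334 -0.2443  0.0008] [ 0.003 -0.003 -0.001]
```

View pics/end_scene.png

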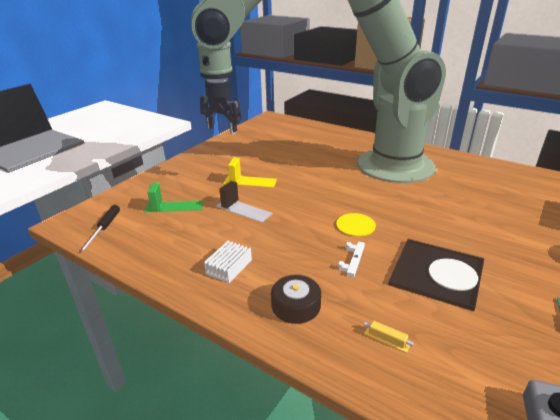

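View pics/end_top.png

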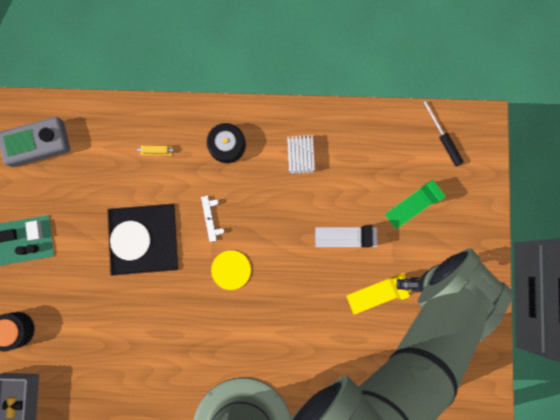

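The disc is flat in the tray (top (130,240), scene (453,274)) and the lifter is flat on the bench (top (345,237)). The bystanders sit where they did in the first pictures, and the gripper is clear of everything.

```bash
python3 -c "
from workcell import bot; print(bot.job_done())"
```

```text
the job is handed in; nothing more can be done
None
```

The job is done and handed in at about 26 s of the 58 s allowed. I gripped the steel lifter, pushed its blade under the white disc against the two posts and raised the disc. I carried it over the tray, tipped it in, then laid the lifter flat near its first spot and let go.

**Disc:** In the last pictures it is flat on the tray floor near the far wall. Its top is at z≈0.012–0.013, and the fitted tilt was 0.2° from the scene camera and 0.8° from the top one. I put that difference down to depth noise. It slid off the blade a little earlier than expected, at or before about 20° rather than 25°. Its front rim reached the floor near the far wall, and its rear came down as I drew the blade back. By my estimate of the blade height the front rim could have come down only a few millimetres, but I had no picture of the slide itself.

**Lifter and other parts:** The lifter's blade is flat on the bench (fitted tilt 0.3° or less). The bystanders, stop, tray and look-alikes appear unmoved in both pictures; I compared them by eye and did not measure them. The gripper is open at z≈0.19, touching nothing. The highest force I read between moves was about 12 N. The two cameras differed by 2 to 3 mm, within the calibration's accuracy.

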